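Park the index plunger and open the board fixture

TASK

Open the board fixture so that the circuit board can be taken out later: pull the sprung plunger knob on the sliding stop up just until you feel its stop, twist it counter-clockwise into its rest notch so that it stays retracted by itself, then slide the stop away from the board all the way to its rubber end buffer. Pull, twist and slide gently, never forcing anything, leave the board and the small parts beside the fixture where they are, and let go at the end.

Things in the scene. Friction and masses are not known exactly. Their poses are not given: they have to be found in the camera images.
- fixture: Aluminium plate fixed on the table, 80 x 200 x 8 mm; origin at the centre of its underside. x across, y along: at y = -90 mm a dark fence, then a loose green circuit board, then the grey sliding stop with the plunger (axis at x = 0, y = +14 mm while closed), at y = +85 to +99 mm a dark post with a rubber buffer. All but knob and collar lies below 32 mm.
- knob_grip (a point): Middle of the black paddle-shaped plunger knob (36 long, 13 thick, 28 high, orange line along its top), on the plunger's upright axis, 79 mm over the table when engaged. The paddle reaches 15 mm below and 13 mm above this point. Its x runs along the paddle: grip across the 13 mm (its y). It moves with plunger and stop.
- plunger_lift (a joint): Pull of the plunger, m; 0 = engaged, nose 5 mm deep in the plate. Spring: 6 N down at 0, 0.15 N more per mm. A cross pin under the knob lies in the collar's deep slots and clears the collar at a lift of 9 to 21 mm (differs); 1.5 mm above that a stiffly sprung stop (25 N/mm) ends the pull, load it with 15 N at most. Parked in a rest notch the lift is 2.5 mm less than where it clears (6.5 to 18.5 mm).
- plunger_knob (a joint): Turn of the knob, rad; 0 = paddle across the fixture, pin over the deep slots (play 0.07 either way); grows counter-clockwise seen from above. The rest notches are at 1.05 (60 degrees); a pin lowered within about 0.15 of that slips in and stays up by itself. Turns freely once clear.
- carriage (a joint): How far the stop has slid, m, along the fixture's +y; 0 = closed, beside the board; it meets the rubber buffer (6 N/mm) at 0.040. Sliding takes about 2.5 N plus 15 N per m/s; it can be drawn along by the knob. Neither the buffer nor an engaged plunger nose (1 mm play in its hole) may be loaded with more than 25 N.
- stop_block (a point): Centre of the grey block of the sliding stop, 60 x 50 x 19 mm, half-way up, 18.5 mm over the table; axes as the fixture's. The plunger axis stands 1.5 mm to its +y.
- board_1_mid (a point): Centre of the loose green circuit board, 70 x 101 x 12 mm, lying on the plate between fence and stop, its 101 mm across the fixture. To be left where it is.
- standoff_1_mid (a point): Centre of a hexagonal brass spacer, 16 x 19 x 25 mm, standing on the table beside the fixture. Leave alone.
- standoff_2_mid (a point): Centre of a taller hexagonal brass spacer, 16 x 19 x 29 mm, standing off the fixture's post end. Leave alone.
- data_stick_mid (a point): Centre of a black data stick, 18 x 46 x 9 mm, lying beside the fixture. Leave alone.
- collar_base (a point): On the plunger axis where the brass collar, 40 mm across, leaves the stop's top, 28 mm over the table; moves with the stop. The collar's top stands 17 to 29 mm above this point: it is screwed to a height that differs from start to start and is not measured. Keep fingertips above it. The pin must not be pressed against the collar with over 25 N: do not twist before it is clear.

How it is judged:
By the outcome, as a careful person would: the job done as asked, in the order asked, and still so for the second after the job is handed in, with the robot touching nothing.
It also fails if it takes over 42 s, if anything falls off the work surface, if the arm or the gripper's body presses on something with over 40 N, if the wrist force passes 120 N, or if a joint passes its speed limit or range.

ROBOT

A 6-joint arm with a two-finger parallel gripper is mounted at the origin on a cart in front of the work surface, level with it; the furniture and walls round the work are solid. World frame = base frame: x ahead of the robot, y to its left, z up, the work surface at z = 0. Lengths are in m, angles in rad, forces in N, time in s.
With the tool pointing down it reaches from about 0.225 to 0.875 m from the base axis. Payload 3.4 kg.
Tool frame: the origin (TCP) lies on the mounting face of the last link; the fingertips stand 173 mm ahead of it and the grasp point (between the pads) lies 155 mm ahead of it; x points along the fingers, y is the direction in which the jaws open and shut, and the axes are right-handed (so a half turn about x gives the same grasp; the last joint's range is limited). The gripper opens to 85 mm and grips with 20 to 120 N. Pads are 22 mm wide; open, the fingers measure 114 mm over their backs; the gripper's body (76 mm by 85 mm) begins 54 mm behind the grasp point. The pads swing forward as they close: fully open they stand 13 mm farther back than shut.
Start: joints at [-1.351, 0.276, 1.505, -0, 1.361, -0.121], TCP at [0.192, -0.542, 0.405] pointing down, gripper open.
Joint ranges: [-2.89, 2.89], [-0.75, 2.08], [0.22, 2.7], [-1.18, 4.32], [0.11, 2.71], [-2.7, 2.7]. Speed limits (rad/s): [2.57, 2.57, 3.14, 3.14, 3.14, 3.14].

INTERFACE

Orientations are given as a unit quaternion [w, x, y, z].
In Python, from rig import manip gives the robot as it stands.
- The arm moves only by the tool arm_command, never from a script. Its argument "targets" is a list of rows, each an object with "dp": the shift along the tool's x, y, z in m, a list of three; "turn": the turn, a rotation vector about the tool's x, y, z in degrees, a list of three; "grip": the opening, from -1 (shut) to 1 (fully open). In form: [{"dp": [tx, ty, tz], "turn": [wx, wy, wz], "grip": grip}, ...]. A call has 1 to 8 rows; each row shifts and turns the commanded pose from where the row before left it, along the tool's axes as they then stand; what a row does not reach is not made up. A row lasts 1/10 s, in which the tool goes at most 50 mm and 8.59 degrees, less where a joint would pass 70% of its speed; a pose out of reach is approached as far as the arm can. A call with a gripper value outside its range is refused whole. The fingers move at their own pace and stop on an object; "grip_force" is the grip in N (left out, the last holds). Time passes only in rows, so rows that do not move let the fingers close. It gives the time, the measured TCP pose, the force and the opening at its end, in the units of the state.
- manip.get_state(): the state, without advancing time (a new reading comes with each control period).
- manip.get_image(name): name is "scene" or "side" or "wrist"; returns the picture (480x640x3 uint8, red, green, blue); there is no depth.
- manip.calibration(name): a dict with "fx", "fy", "cx", "cy" (pixels), "R" (3x3) and "t" (3): a world point X has camera coordinates R X + t. Camera axes: x right, y down, z forward; pixel columns grow to the right and rows downward; lengths in m; the calibration is good to about 2 mm. A picture is of the moment at which its call begins: read the wrist's pose just before it. calibration takes no time and is no camera call; for the wrist camera it gives the pose at the moment of the call.
- manip.sign_off(): hands the job in, once; it reports no verdict.
The state is a dict: "clock": time; "qpos": joint angles; "qd": joint speeds; "effort": joint torques, N m; "position": TCP position; "ee_rot": TCP orientation; "contact_force": force on the tool from outside, world axes, zero at the start; "moment": the same for the moment, N m; "width": finger opening in m.
Only numpy, scipy, OpenCV 4.12 (cv2) and the standard library are available. Lean on these libraries where they do the work, as an engineer would, in place of code of your own. Each camera call takes 0.05 s, during which the arm holds its last target.

## Working session

There is one attempt and no reset: what is moved stays moved. The work goes in short steps, Python scripts to look and compute and a tool call to move; the robot and the scene stay as the last step left them, time stands still between calls to the robot, and variables do not carry over. Pictures are saved under pics/ and viewed, and the job is handed in when it is done.

Besides the shell and the picture viewer there is one more tool, called as name(argument=value, ...), one argument or row to a line, values as JSON. arm_command: Moves the arm, as the interface text tells. Its arguments: {"type":"object","properties":{"targets":{"type":"array"},"grip_force":{"type":"number"}},"required":["targets"]}

```bash
mkdir -p pics; ls; python3 - <<'E'
from rig import manip
import cv2
s=manip.get_state();print(s)
for n in("scene","side","wrist"):
    c=manip.calibration(n);print(n,c)
    cv2.imwrite(f"pics/{n}0.png",manip.get_image(n)[:,:,::-1])
E
```

```text
pics
{'clock': 0.0, 'qpos': array([-1.35100247e+00,  2.76612483e-01,  1.50616670e+00,  1.45995369e-05,
        1.36068839e+00, -1.20975148e-01]), 'qd': array([ 0.00193788,  0.00040853,  0.00034618,  0.000761  ,  0.00205647,
       -0.00052483]), 'effort': array([-8.88516497e-04, -4.16780126e+01, -2.45808023e+01, -2.24753830e-04,
        1.09856244e-02, -1.82790836e-05]), 'position': array([ 0.19213523, -0.54171919,  0.40381606]), 'ee_rot': array([-0.1192345 , -0.6968398 , -0.12055915,  0.6968952 ]), 'contact_force': array([-0.26407693, -0.4238655 , -0.46651714]), 'moment': array([ 0.02162749,  0.00351366, -0.00995494]), 'width': 0.0853287750140022}
scene {'fx': 482.2864050649927, 'fy': 482.2864050649927, 'cx': 315.5872306855578, 'cy': 240.6993791267286, 'R': array([[-0.76200428, -0.64725177,  0.02036235],
       [-0.42171085,  0.47212324, -0.7741186 ],
       [ 0.49143609, -0.59846871, -0.63271302]]), 't': array([0.44237197, 0.26946572, 0.63978689])}
side {'fx': 582.7705052138629, 'fy': 582.7705052138629, 'cx': 324.6737872248683, 'cy': 234.52684609644695, 'R': array([[ 0.9575323 , -0.2879609 , -0.01450541],
       [-0.15390618, -0.46793392, -0.870259  ],
       [ 0.24381299,  0.83553358, -0.49238081]]), 't': array([-0.52555629,  0.17504393,  0.70782168])}
wrist {'fx': 351.1579924873464, 'fy': 351.1579924873464, 'cx': 317.50369827096796, 'cy': 247.51678125467896, 'R': array([[ 0.33317609, -0.94286221, -0.00213101],
       [-0.90901976, -0.32181577,  0.26479745],
       [-0.25035331, -0.08628705, -0.9643017 ]]), 't': array([-0.57427425, -0.03401925,  0.38012941])}
```

View pics/scene0.png

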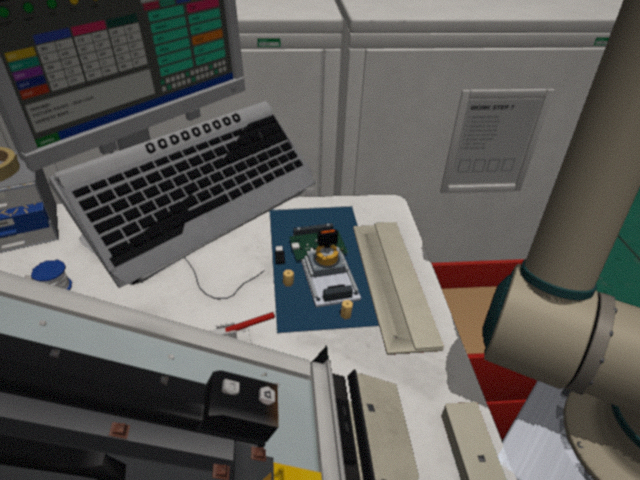

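View pics/side0.png

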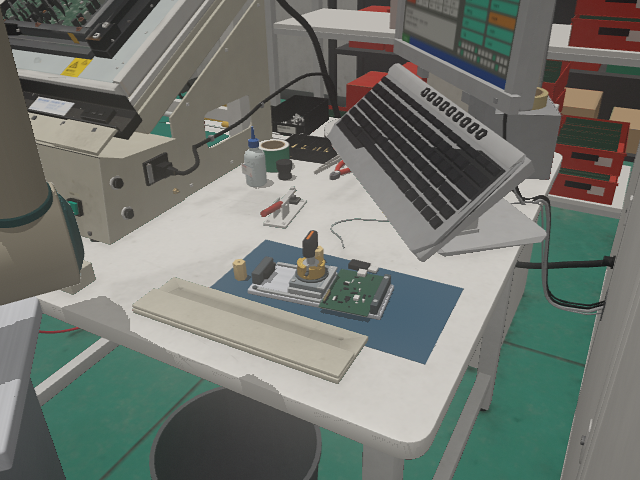

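View pics/wrist0.png

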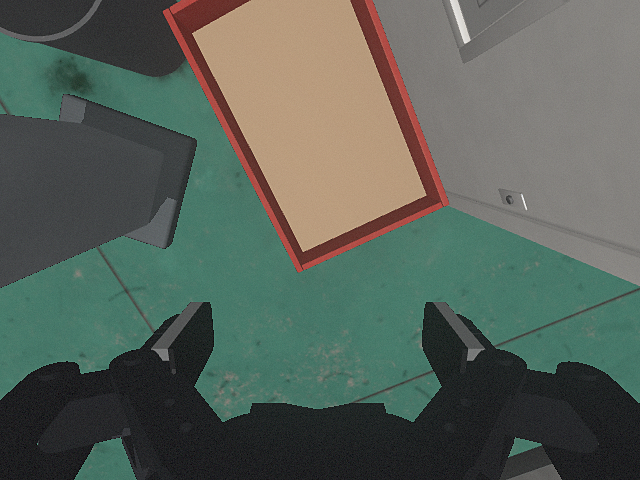

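The fixture sits on the blue mat: the scene view shows the knob at about (327,238), and the side view shows it at about (310,243). I'll enlarge both.

```bash
python3 - <<'E'
import cv2
a=cv2.imread("pics/scene0.png")[195:345,250:400];cv2.imwrite("pics/sc1.png",cv2.resize(a,(600,600),interpolation=cv2.INTER_CUBIC))
a=cv2.imread("pics/side0.png")[215:335,220:400];cv2.imwrite("pics/sd1.png",cv2.resize(a,(800,533),interpolation=cv2.INTER_CUBIC))
E
```

```text
(no output)
```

View pics/sc1.png

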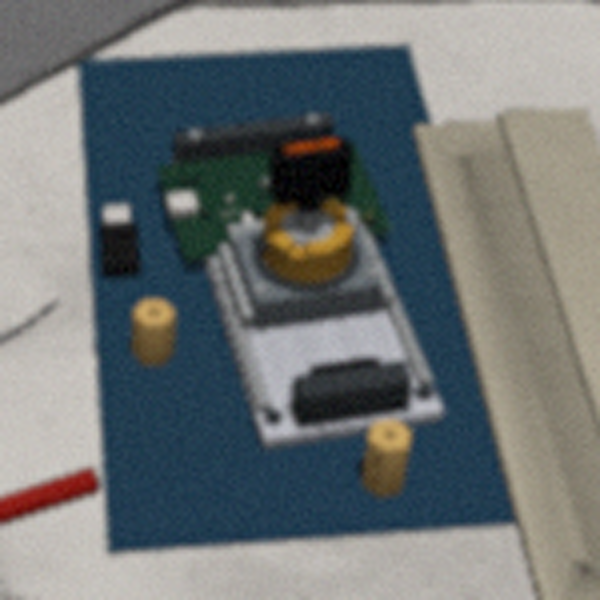

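View pics/sd1.png

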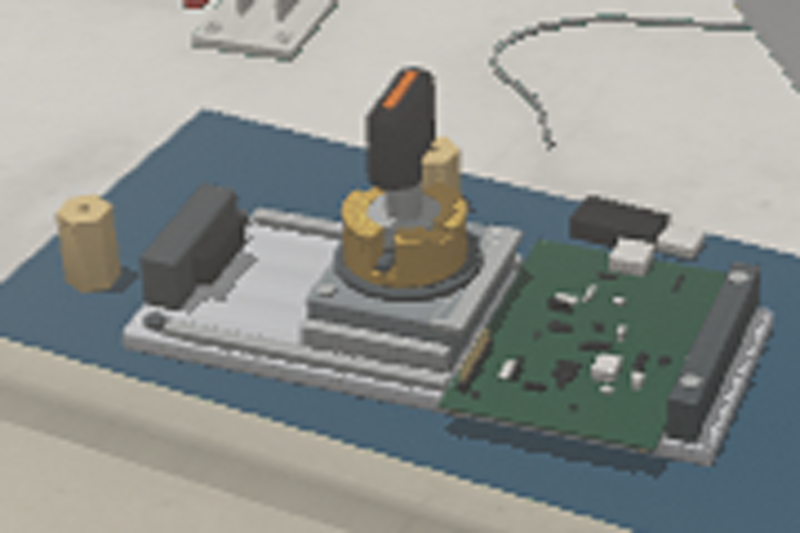

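```bash
cat > h.py <<'E'
import numpy as np
from rig import manip
def ray(c,u,v):
    R,t=np.array(c["R"]),np.array(c["t"]); o=-R.T@t
    d=R.T@np.array([(u-c["cx"])/c["fx"],(v-c["cy"])/c["fy"],1.]); return o,d/np.linalg.norm(d)
def plane(c,u,v,z):
    o,d=ray(c,u,v); return o+d*(z-o[2])/d[2]
def tri(rs):
    A=0;b=0
    for o,d in rs:
        P=np.eye(3)-np.outer(d,d);A=A+P;b=b+P@o
    return np.linalg.solve(A,b)
E
python3 - <<'E'
from h import *
import cv2
np.set_printoptions(precision=4,suppress=True)
C={n:manip.calibration(n) for n in("scene","side")}
S=lambda u,v:(250+(u)/4,195+v/4)
D=lambda u,v:(220+u/4.444,215+v/4.444)
ps=dict()
for nm,f,pts in(("scene",S,[("postL",263,446,0),("postR",443,412,0),("org1",287,150,.092),("org2",340,143,.092),("st2top",389,432,.029),("st1top",155,308,.025)]),
 ("side",D,[("post near",125,347,0),("fence near",712,465,0),("fence far",772,318,0.008),("org1",388,107,.092),("org2",417,70,.092),("st2top",85,208,.029),("st1top",440,148,.025)])):
    for k,u,v,z in pts: print(nm,k,plane(C[nm],*f(u,v),z))
for n in C:
    im=cv2.imread(f"pics/{n}0.png");h=cv2.cvtColor(im,cv2.COLOR_BGR2HSV)
    m=cv2.inRange(h,(3,170,120),(13,255,255)); r=((300,220,345,245) if n=="scene" else (295,225,325,250))
    ys,xs=np.nonzero(m[r[1]:r[3],r[0]:r[2]]);u,v=xs.mean()+r[0],ys.mean()+r[1]
    print(n,len(xs),u,v,plane(C[n],u,v,.092));ps[n]=(u,v)
    k=cv2.fitLine(np.c_[xs,ys].astype(np.float32),2,0,.01,.01).ravel();print(k)
    a=plane(C[n],u-k[0]*5,v-k[1]*5,.092);b=plane(C[n],u+k[0]*5,v+k[1]*5,.092);print(np.degrees(np.arctan2(*(b-a)[1::-1])))
print(tri([ray(C[n],*ps[n]) for n in C]))
E
```

```text
scene postL [0.4913 0.1046 0.    ]
scene postR [0.4457 0.0378 0.    ]
scene org1 [0.5408 0.0333 0.092 ]
scene org2 [0.5269 0.0144 0.092 ]
scene st2top [0.4407 0.0857 0.029 ]
scene st1top [0.5653 0.0916 0.025 ]
side post near [0.4451 0.0444 0.    ]
side fence near [ 0.6059 -0.0732  0.    ]
side fence far [ 0.6491 -0.0162  0.008 ]
side org1 [0.5298 0.0153 0.092 ]
side org2 [0.5448 0.0352 0.092 ]
side st2top [0.4416 0.0875 0.029 ]
side st1top [0.5684 0.0945 0.025 ]
scene 14 327.92857142857144 231.0 [0.5355 0.023  0.092 ]
[ 0.9885 -0.1515 27.9286 11.    ]
-124.39852023504538
side 0 nan nan [nan nan nan]<stdin>:14: RuntimeWarning: Mean of empty slice.
  ret = ret.dtype.type(ret / rcount)
Traceback (most recent call last):
cv2.error: OpenCV(4.12.0) /io/opencv/modules/imgproc/src/linefit.cpp:50: error: (-215:Assertion failed) count > 0 in function 'fitLine2D_wods'
```

```bash
cat >> h.py <<'E'
from scipy.spatial.transform import Rotation as Ro
np.set_printoptions(precision=4,suppress=True)
def rot(q): return Ro.from_quat([q[1],q[2],q[3],q[0]]).as_matrix()
def plan(gp, ydir_deg):
    """shift in tool axes & turn to bring grasp point to gp with tool down, tool y at ydir"""
    s=manip.get_state();R=rot(s["ee_rot"]);y=np.radians(ydir_deg)
    X=np.array([0,0,-1.]);Y=np.array([np.cos(y),np.sin(y),0]);T=np.c_[X,Y,np.cross(X,Y)]
    tcp=np.array(gp)-0.155*X
    print("clock",s["clock"],"tcp",s["position"],"gp",s["position"]+.155*R[:,0],"q",s["qpos"],"w",s["width"],"F",s["contact_force"])
    print("x",R[:,0],"ydir",np.degrees(np.arctan2(R[1,1],R[0,1])))
    print("dp mm tool",R.T@(tcp-s["position"])*1e3,"turn deg",np.degrees(Ro.from_matrix(R.T@T).as_rotvec()))
E
python3 - <<'E'
from h import *
for a in(144,-36):plan([.536,.024,.2],a)
E
```

```text
clock 0.15 tcp [ 0.1921 -0.5418  0.404 ] gp [ 0.1921 -0.5416  0.249 ] q [-1.351   0.2764  1.5059  0.      1.3607 -0.121 ] w 0.08569387021342449 F [ 0.2758  0.1782 -0.2133]
x [-0.0003  0.0014 -1.    ] ydir -70.47333663629648
dp mm tool [  49.7129 -418.2307 -513.1731] turn deg [145.5266   0.0973   0.0438]
clock 0.15 tcp [ 0.1921 -0.5418  0.404 ] gp [ 0.1921 -0.5416  0.249 ] q [-1.351   0.2764  1.5059  0.      1.3607 -0.121 ] w 0.08569387021342449 F [ 0.2758  0.1782 -0.2133]
x [-0.0003  0.0014 -1.    ] ydir -70.47333663629648
dp mm tool [  49.7129 -418.2307 -513.1731] turn deg [-34.4733  -0.0335   0.0743]
```

arm_command(
  targets=[
    {"dp": [0, -20, 0], "turn": [0, 0, 0], "grip": 1},
  ],
)

```text
clock: 0.25
position: [0.1763, -0.499, 0.4032]
ee_rot: [0.121, 0.697, 0.119, -0.697]
contact_force: [-0.1, 1.4, 0.3]
width: 0.0852
```

That row was in mm by mistake. The 50 mm limit clamped it, so it did no harm. From here on I'll use metres.

arm_command(
  targets=[
    {"dp": [0, 0, 0], "turn": [-7, 0, 0], "grip": 1},
    {"dp": [0, 0, 0], "turn": [-7, 0, 0], "grip": 1},
    {"dp": [0, 0, 0], "turn": [-7, 0, 0], "grip": 1},
    {"dp": [0, 0, 0], "turn": [-7, 0, 0], "grip": 1},
    {"dp": [0, 0, 0], "turn": [-6.5, 0, 0], "grip": 1},
  ],
)

```text
clock: 0.75
position: [0.1754, -0.4946, 0.4044]
ee_rot: [0.322, 0.629, 0.323, -0.629]
contact_force: [-0.2, -0.0, -0.6]
width: 0.0853
```

```bash
python3 - <<'E'
from h import *
plan([.536,.024,.2],-36)
E
```

```text
clock 0.75 tcp [ 0.1754 -0.4946  0.4044] gp [ 0.1754 -0.4946  0.2494] q [-1.3626  0.2006  1.6091 -0.      1.3325 -0.7395] w 0.08534430895878316 F [-0.19   -0.0085 -0.5837]
x [-0.0001  0.0006 -1.    ] ydir -35.69930509866397
dp mm tool [  49.6897   -9.8005 -631.5778] turn deg [ 0.3007 -0.0219  0.0251]
```

arm_command(
  targets=[
    {"dp": [0, 0, -0.02], "turn": [0, 0, 0], "grip": 1},
    {"dp": [0, 0, -0.04], "turn": [0, 0, 0], "grip": 1},
    {"dp": [0, 0, -0.04], "turn": [0, 0, 0], "grip": 1},
    {"dp": [0, 0, -0.04], "turn": [0, 0, 0], "grip": 1},
    {"dp": [0, 0, -0.04], "turn": [0, 0, 0], "grip": 1},
    {"dp": [0, 0, -0.04], "turn": [0, 0, 0], "grip": 1},
    {"dp": [0, 0, -0.04], "turn": [0, 0, 0], "grip": 1},
    {"dp": [0, 0, -0.04], "turn": [0, 0, 0], "grip": 1},
  ],
)

```text
clock: 1.55
position: [0.3522, -0.2494, 0.4047]
ee_rot: [0.32, 0.63, 0.321, -0.63]
contact_force: [0.7, -1.1, 0.5]
width: 0.0858
```

arm_command(
  targets=[
    {"dp": [0, 0, -0.045], "turn": [0, 0, 0], "grip": 1},
    {"dp": [0, 0, -0.045], "turn": [0, 0, 0], "grip": 1},
    {"dp": [0, 0, -0.045], "turn": [0, 0, 0], "grip": 1},
    {"dp": [0, 0, -0.045], "turn": [0, 0, 0], "grip": 1},
    {"dp": [0, 0, -0.045], "turn": [0, 0, 0], "grip": 1},
    {"dp": [0, 0, -0.04], "turn": [0, 0, 0], "grip": 1},
    {"dp": [0, 0, -0.02], "turn": [0, 0, 0], "grip": 1},
    {"dp": [0, 0, 0], "turn": [0, 0, 0], "grip": 1},
  ],
)

```text
clock: 2.35
position: [0.5197, -0.0184, 0.4043]
ee_rot: [0.321, 0.63, 0.322, -0.629]
contact_force: [0.7, -1.1, -0.3]
width: 0.0858
```

```bash
python3 - <<'E'
from h import *
import cv2,json
plan([.536,.024,.2],-36)
c=manip.calibration("wrist")
im=manip.get_image("wrist");cv2.imwrite("pics/w1.png",im[:,:,::-1])
c={k:(v.tolist() if hasattr(v,'tolist') else v) for k,v in c.items()};json.dump(c,open("w1.json","w"))
R=np.array(c["R"]);t=np.array(c["t"])
for p in([.536,.024,.092],[.536,.024,.079]):
    q=R@np.array(p)+t;print(q,c["fx"]*q[0]/q[2]+c["cx"],c["fy"]*q[1]/q[2]+c["cy"])
E
```

```text
clock 2.35 tcp [ 0.5197 -0.0184  0.4043] gp [ 0.5197 -0.0182  0.2493] q [-0.1697  0.1934  1.619   0.0014  1.3298  0.4553] w 0.08577488741174714 F [ 0.6675 -1.0796 -0.2761]
x [-0.0003  0.0014 -1.    ] ydir -35.83160102522581
dp mm tool [ 49.322  -11.5553 -43.8681] turn deg [ 0.1684 -0.0529  0.0626]
[-0.0115 -0.0523  0.2788] 302.9701713108762 181.58799860564838
[-0.0115 -0.0558  0.2914] 303.6158096675185 180.29076367015045
```

View pics/w1.png

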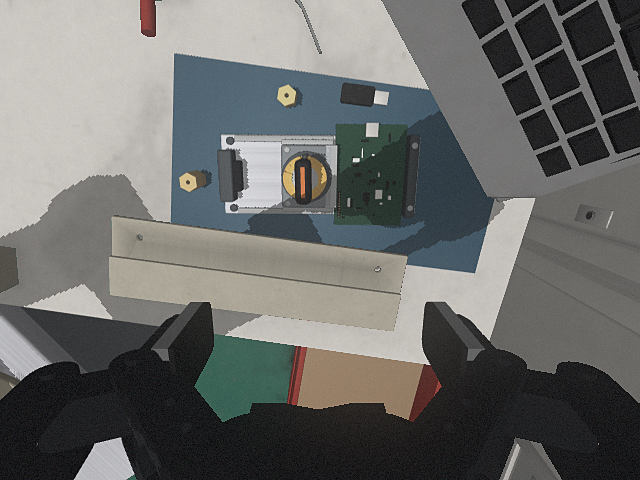

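The wrist view looks almost straight down: the knob's orange line is at about (303,181), and the plate lies level across the image from x=220 to 418. I'll measure the line and plate edges.

```bash
python3 - <<'E'
from h import *
import cv2,json
c=json.load(open("w1.json"))
im=cv2.imread("pics/w1.png");h=cv2.cvtColor(im,cv2.COLOR_BGR2HSV)
m=cv2.inRange(h,(5,120,140),(15,255,255));sub=m[160:205,295:312]
ys,xs=np.nonzero(sub);print(len(xs),xs.min()+295,xs.max()+295,ys.min()+160,ys.max()+160)
P=np.array([plane(c,x+295,y+160,.092) for x,y in zip(xs,ys)])
mid=(P.min(0)+P.max(0))/2;print("mean",P.mean(0),"mid",mid)
u,s,v=np.linalg.svd(P[:,:2]-P[:,:2].mean(0));print("angle",np.degrees(np.arctan2(v[0,1],v[0,0])))
a=im[100:260,200:440];cv2.imwrite("pics/w1c.png",cv2.resize(a,(800,533),interpolation=cv2.INTER_CUBIC))
# paddle dark outline
g=h[:,:,2];
for r in range(158,206,4):print(r,g[r,290:318])
E
```

```text
117 300 304 167 196
mean [0.5362 0.0251 0.092 ] mid [0.5354 0.0244 0.092 ]
angle -125.76169088320124
158 [ 95  95  99 100 157 211 227 225 232 215 130  84  58  67  77  63  52  89
 138 134 129 133 136 132 117  92  64  69]
162 [223 215 208 216 233  50  47  52  49  57  51  53  54  56  53  50  49  53
  45  43  48 145 135 126 125 129 131 130]
166 [189 206 212 230 114  42  48  51  58  58  60  58  57  58  60  59  55  54
  52  49  36 106 136 138 132 130 127 128]
170 [209 211 215 200 119  40  50  54  56  61 181 213 209 219 177  50  57  46
  51  47  38  71 126 121 121 129 132 134]
174 [211 210 110 163 164  29  49  55  54  56 127 220 212 212 178  50  52  54
  43  48  41  67 128 114 113 111 122 125]
178 [213 184 155 207 161  29  43  51  56  54 129 217 207 215 178  56  53  51
  43  50  44  73 124 118 116 116 114 123]
182 [209 214 188 204 222  25  45  51  56  58 125 222 207 209 233  57  58  47
  48  44  40  72 131 116 116 112 123 123]
186 [206 211 211 220 200  33  51  54  53  61  76 227 210 211 233  51  49  51
  51  46  33  44 129 119 116 115 128 134]
190 [208 210 208 209 238  40  45  52  53  56  77 227 210 212 234  50  52  52
  51  47  41  40 146 134 130 133 135 122]
194 [203 230 178 117 133  47  46  54  59  56  55 240 180 120 134  55  43  50
  44  44  38  48 141 132 127 125 127 132]
198 [ 83 131  86  67  66  48  46  43  53  45  46  57  56  54  62  53  49  39
  51  48  35  60 141 124 104  68  60  60]
202 [87 90 86 89 91 97 70 35 50 41 44 49 43 45 48 44 43 45 38 37 74 83 89 93
 92 91 90 87]
```

View pics/w1c.png

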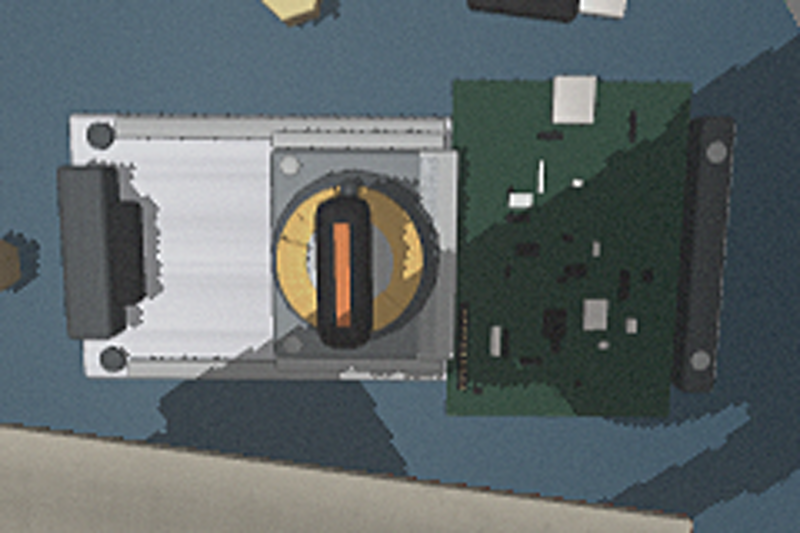

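```bash
python3 - <<'E'
from h import *
import json
c=json.load(open("w1.json"))
f=lambda u,v,z:plane(c,200+u/3.333,100+v/3.333,z)
for a,b,z in(((88,379),(440,381),0),((72,115),(440,118),.008)):
    p,q=f(*a,z),f(*b,z);d=p-q;print(p,q,np.degrees(np.arctan2(d[1],d[0])))
for a in((343,205,.092),(343,345,.092)):print(f(*a))
plan([.536,.0245,.14],-36)
E
```

```text
[0.4412 0.0411 0.    ] [ 0.5331 -0.0261  0.    ] 143.78879812224667
[0.491  0.1052 0.008 ] [0.5795 0.04   0.008 ] 143.65648577243945
[0.5452 0.0365 0.092 ]
[0.5256 0.01   0.092 ]
clock 2.4 tcp [ 0.5189 -0.0197  0.4043] gp [ 0.5186 -0.0197  0.2493] q [-0.172   0.1925  1.6202 -0.0001  1.3304  0.4542] w 0.08576941226702577 F [ 0.0804  0.3997 -0.0806]
x [-0.0014  0.0001 -1.    ] ydir -35.87595502702396
dp mm tool [109.2407 -11.8827 -45.9354] turn deg [0.1241 0.0419 0.0715]
```

arm_command(
  targets=[
    {"dp": [0, -0.004, -0.015], "turn": [0.4, 0, 0], "grip": 1},
    {"dp": [0.02, -0.004, -0.015], "turn": [0, 0, 0], "grip": 1},
    {"dp": [0.03, -0.004, -0.016], "turn": [0, 0, 0], "grip": 1},
    {"dp": [0.03, 0, 0], "turn": [0, 0, 0], "grip": 1},
    {"dp": [0.02, 0, 0], "turn": [0, 0, 0], "grip": 1},
    {"dp": [0.01, 0, 0], "turn": [0, 0, 0], "grip": 1},
    {"dp": [0, 0, 0], "turn": [0, 0, 0], "grip": 1},
  ],
)

```text
clock: 3.1
position: [0.5356, 0.0221, 0.2936]
ee_rot: [-0.318, -0.63, -0.319, 0.632]
contact_force: [-0.3, -0.6, -0.7]
width: 0.0853
```

```bash
python3 - <<'E'
from h import *
import cv2,json
plan([.536,.0245,.081],-36.3)
c=manip.calibration("wrist")
im=manip.get_image("wrist");cv2.imwrite("pics/w2.png",im[:,:,::-1])
c={k:(v.tolist() if hasattr(v,'tolist') else v) for k,v in c.items()};json.dump(c,open("w2.json","w"))
E
```

```text
clock 3.1 tcp [0.5356 0.0221 0.2936] gp [0.535  0.0221 0.1386] q [-0.0884  0.3061  1.7577 -0.0004  1.0811  0.5482] w 0.08533890554557642 F [-0.3244 -0.5699 -0.6892]
x [-0.0033 -0.0001 -1.    ] ydir -36.46503775498442
dp mm tool [57.6247 -0.8961 -2.2789] turn deg [-0.1649  0.1154  0.1498]
```

View pics/w2.png

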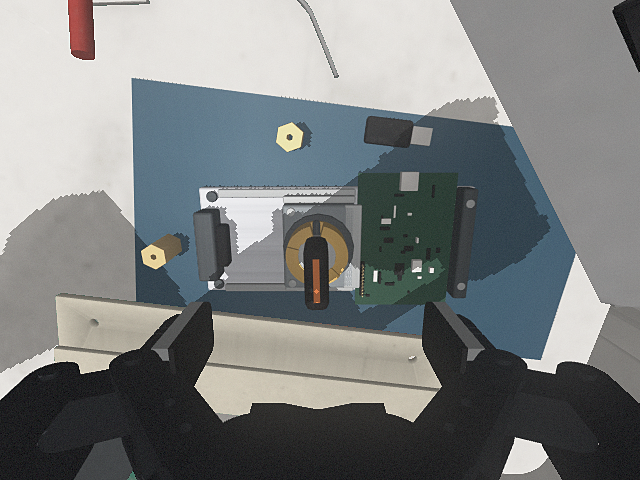

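The knob is centred between the pads (orange line near column 317, pads at 212 and 424). I'll get a numeric fix from this closer view.

```bash
python3 - <<'E'
from h import *
import cv2,json
c=json.load(open("w2.json"))
im=cv2.imread("pics/w2.png");h=cv2.cvtColor(im,cv2.COLOR_BGR2HSV)
m=cv2.inRange(h,(5,120,140),(15,255,255));sub=m[250:312,308:326]
ys,xs=np.nonzero(sub);print(len(xs),xs.min()+308,xs.max()+308,ys.min()+250,ys.max()+250)
P=np.array([plane(c,x+308,y+250,.092) for x,y in zip(xs,ys)])
v=cv2.fitLine(P[:,:2].astype(np.float32),2,0,.01,.01).ravel()
k=(P-P.mean(0))[:,:2]@v[:2];mid=P.mean(0)[:2]+v[:2]*(k.max()+k.min())/2
print("mid",mid,"len",np.ptp(k),"ang",np.degrees(np.arctan2(v[1],v[0])))
plan([*mid,.081],-36.3)
E
```

```text
243 313 319 260 302
mid [0.5352 0.0236] len 0.023431797864934233 ang 55.05878
clock 3.15 tcp [0.5363 0.0222 0.2948] gp [0.5362 0.0221 0.1398] q [-0.0882  0.3052  1.7556 -0.0003  1.0814  0.5482] w 0.08505110020954434 F [ 0.2623 -0.4586  0.9205]
x [-0.0006 -0.0002 -1.    ] ydir -36.45494789379377
dp mm tool [58.8255 -1.6629 -0.5821] turn deg [-0.1549  0.0305  0.0218]
```

arm_command(
  targets=[
    {"dp": [0.015, -0.001, 0], "turn": [-0.1, 0, 0], "grip": 1},
    {"dp": [0.02, 0, -0.0005], "turn": [0, 0, 0], "grip": 1},
    {"dp": [0.015, 0, 0], "turn": [0, 0, 0], "grip": 0.3},
    {"dp": [0.0085, 0, 0], "turn": [0, 0, 0], "grip": -0.3},
    {"dp": [0, 0, 0], "turn": [0, 0, 0], "grip": -0.4},
  ],
  grip_force=20,
)

```text
clock: 3.65
position: [0.5361, 0.0235, 0.2363]
ee_rot: [-0.319, -0.631, -0.319, 0.631]
contact_force: [0.4, 0.3, 0.3]
width: 0.0439
```

```bash
python3 - <<'E'
from h import *
import cv2
plan([.536,.0240,.081],-36.3)
im=manip.get_image("wrist");cv2.imwrite("pics/w3.png",im[:,:,::-1])
im=manip.get_image("side");a=im[200:335,220:400,::-1];cv2.imwrite("pics/s3.png",cv2.resize(a,(800,600),interpolation=cv2.INTER_CUBIC))
E
```

```text
clock 3.65 tcp [0.5361 0.0235 0.2363] gp [0.5361 0.0235 0.0813] q [-0.0858  0.3693  1.8308 -0.0002  0.9418  0.548 ] w 0.043942215419405344 F [0.44   0.2978 0.2711]
x [-0.0003 -0.0001 -1.    ] ydir -36.305834150757335
dp mm tool [ 0.2516 -0.3731 -0.3214] turn deg [-0.0058  0.0158  0.0113]
```

View pics/w3.png

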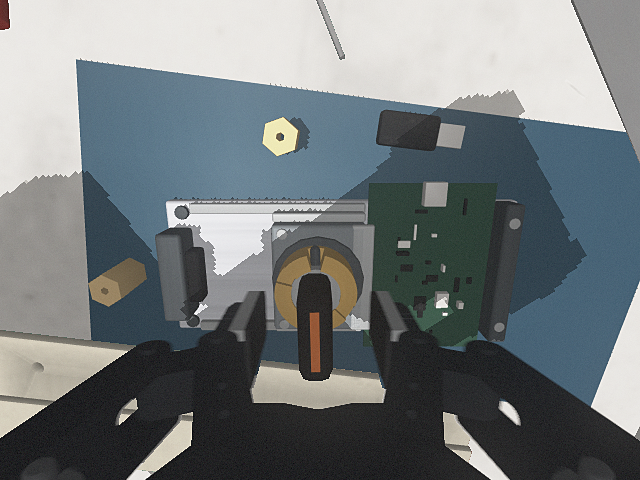

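View pics/s3.png

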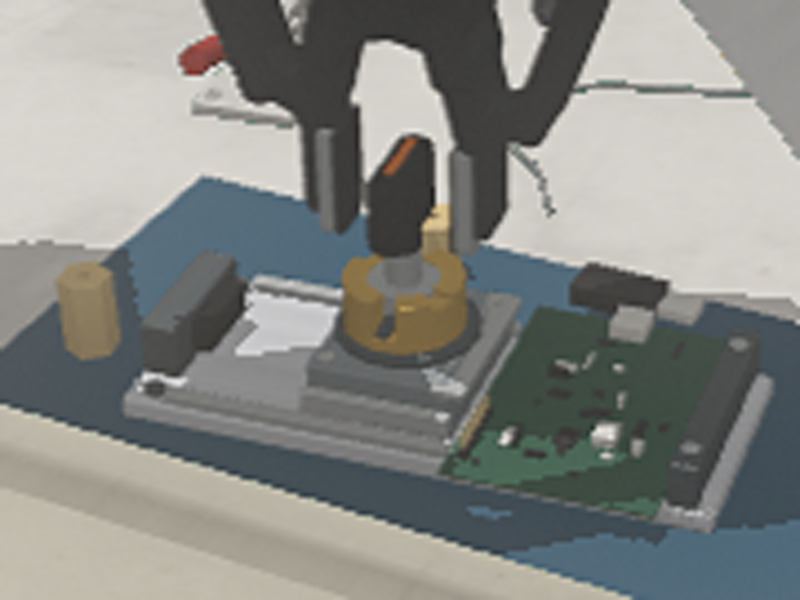

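The knob sits between the pads, with its line at column 315 against a pad middle of about 318. I'll shift it half a millimetre and close at 20 N.

arm_command(
  targets=[
    {"dp": [0, -0.0005, 0], "turn": [0, 0, 0], "grip": -0.55},
    {"dp": [0, 0, 0], "turn": [0, 0, 0], "grip": -0.63},
    {"dp": [0, 0, 0], "turn": [0, 0, 0], "grip": -0.75},
    {"dp": [0, 0, 0], "turn": [0, 0, 0], "grip": -0.8},
  ],
  grip_force=20,
)

```text
clock: 4.15
position: [0.5359, 0.0242, 0.237]
ee_rot: [0.32, 0.631, 0.319, -0.63]
contact_force: [-2.0, 0.7, 5.9]
width: 0.0129
```

arm_command(
  targets=[
    {"dp": [0, 0, 0], "turn": [0, 0, 0], "grip": -1},
    {"dp": [0, 0, 0], "turn": [0, 0, 0], "grip": -1},
    {"dp": [0, 0, 0], "turn": [0, 0, 0], "grip": -1},
  ],
  grip_force=20,
)

```text
clock: 4.45
position: [0.5359, 0.0242, 0.237]
ee_rot: [0.32, 0.631, 0.319, -0.63]
contact_force: [-1.4, 0.8, 5.7]
width: 0.0127
```

```bash
python3 - <<'E'
from h import *
plan([.536,.0240,.081],-36.3);print(manip.get_state()["moment"])
E
```

```text
clock 4.45 tcp [0.5359 0.0242 0.237 ] gp [0.5361 0.0242 0.082 ] q [-0.0847  0.3679  1.8309  0.0002  0.9417  0.5483] w 0.012738047884413845 F [-1.422   0.793   5.7433]
x [ 0.0011  0.0001 -1.    ] ydir -36.27427007198346
dp mm tool [0.9939 0.1939 0.1072] turn deg [ 0.0257 -0.0401 -0.0476]
[0.1686 0.2419 0.0134]
```

arm_command(
  targets=[
    {"dp": [0, 0, 0], "turn": [0, 0, 0], "grip": -1},
    {"dp": [-0.001, 0, 0], "turn": [0, 0, 0], "grip": -1},
    {"dp": [-0.001, 0, 0], "turn": [0, 0, 0], "grip": -1},
    {"dp": [-0.001, 0, 0], "turn": [0, 0, 0], "grip": -1},
    {"dp": [0, 0, 0], "turn": [0, 0, 0], "grip": -1},
  ],
  grip_force=45,
)

```text
clock: 4.95
position: [0.5359, 0.0241, 0.2386]
ee_rot: [-0.319, -0.631, -0.32, 0.631]
contact_force: [2.3, 0.9, -6.7]
width: 0.0121
```

```bash
python3 - <<'E'
from h import *
plan([.536,.0240,.084],-36.3);print(manip.get_state()["moment"])
E
```

```text
clock 4.95 tcp [0.5359 0.0241 0.2386] gp [0.5359 0.0242 0.0836] q [-0.0848  0.3662  1.8285  0.0002  0.947   0.5483] w 0.01213413144139874 F [ 2.3329  0.8762 -6.6936]
x [-0.0001  0.0001 -1.    ] ydir -36.28033863009499
dp mm tool [-0.3693  0.1723  0.0352] turn deg [ 0.0197 -0.0034  0.0091]
[ 0.1548 -0.5631  0.0124]
```

arm_command(
  targets=[
    {"dp": [-0.001, 0, 0], "turn": [0, 0, 0], "grip": -1},
    {"dp": [-0.001, 0, 0], "turn": [0, 0, 0], "grip": -1},
    {"dp": [-0.001, 0, 0], "turn": [0, 0, 0], "grip": -1},
    {"dp": [-0.001, 0, 0], "turn": [0, 0, 0], "grip": -1},
    {"dp": [-0.001, 0, 0], "turn": [0, 0, 0], "grip": -1},
    {"dp": [0, 0, 0], "turn": [0, 0, 0], "grip": -1},
  ],
)

```text
clock: 5.55
position: [0.5357, 0.0241, 0.2443]
ee_rot: [0.32, 0.631, 0.319, -0.631]
contact_force: [2.6, 1.6, -6.7]
width: 0.0124
```

```bash
python3 - <<'E'
from h import *
import cv2
plan([.536,.0240,.084],-36.3);print(manip.get_state()["moment"])
im=manip.get_image("side");a=im[200:335,220:400,::-1];cv2.imwrite("pics/s4.png",cv2.resize(a,(800,600),interpolation=cv2.INTER_CUBIC))
E
```

```text
clock 5.55 tcp [0.5357 0.0241 0.2443] gp [0.5358 0.0241 0.0893] q [-0.0848  0.3591  1.8222  0.      0.9599  0.5484] w 0.01241080752180614 F [ 2.6404  1.555  -6.7408]
x [ 0.0004  0.     -1.    ] ydir -36.27952824412216
dp mm tool [ 5.3393  0.2724 -0.0582] turn deg [ 0.0205 -0.0124 -0.0164]
[ 0.2565 -0.577  -0.0523]
```

View pics/s4.png

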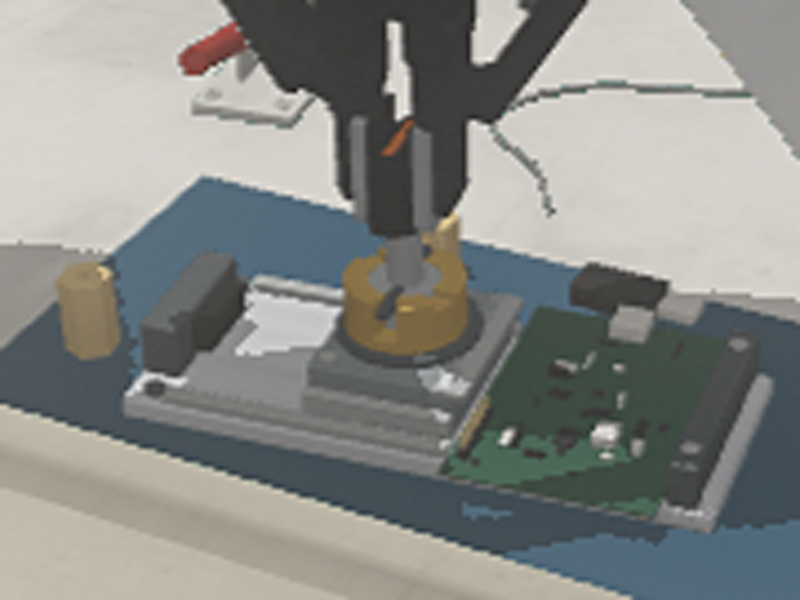

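arm_command(
  targets=[
    {"dp": [-0.001, 0, 0], "turn": [0, 0, 0], "grip": -1},
    {"dp": [-0.0008, 0, 0], "turn": [0, 0, 0], "grip": -1},
  ],
)

```text
clock: 5.8
position: [0.5358, 0.0241, 0.246]
ee_rot: [0.32, 0.631, 0.319, -0.631]
contact_force: [2.6, 1.9, -7.3]
width: 0.0125
```

arm_command(
  targets=[
    {"dp": [-0.0004, 0, 0], "turn": [0, 0, 0], "grip": -1},
  ],
)

```text
clock: 5.9
position: [0.5358, 0.0241, 0.2465]
ee_rot: [0.32, 0.631, 0.319, -0.631]
contact_force: [3.2, 1.3, -8.6]
width: 0.0121
```

arm_command(
  targets=[
    {"dp": [-0.0004, 0, 0], "turn": [0, 0, 0], "grip": -1},
  ],
)

```text
clock: 6.0
position: [0.5357, 0.0241, 0.2468]
ee_rot: [0.32, 0.631, 0.319, -0.631]
contact_force: [3.1, 0.8, -8.0]
width: 0.012
```

arm_command(
  targets=[
    {"dp": [-0.0004, 0, 0], "turn": [0, 0, 0], "grip": -1},
  ],
)

```text
clock: 6.1
position: [0.5358, 0.0241, 0.2472]
ee_rot: [0.32, 0.631, 0.319, -0.631]
contact_force: [2.9, 1.7, -7.3]
width: 0.0119
```

arm_command(
  targets=[
    {"dp": [-0.0004, 0, 0], "turn": [0, 0, 0], "grip": -1},
  ],
)

```text
clock: 6.2
position: [0.5358, 0.0241, 0.2476]
ee_rot: [0.32, 0.631, 0.319, -0.631]
contact_force: [3.0, 1.4, -7.8]
width: 0.0121
```

arm_command(
  targets=[
    {"dp": [-0.0004, 0, 0], "turn": [0, 0, 0], "grip": -1},
  ],
)

```text
clock: 6.3
position: [0.5358, 0.0241, 0.248]
ee_rot: [0.32, 0.631, 0.319, -0.631]
contact_force: [3.3, 1.7, -8.0]
width: 0.0123
```

arm_command(
  targets=[
    {"dp": [-0.0004, 0, 0], "turn": [0, 0, 0], "grip": -1},
  ],
)

```text
clock: 6.4
position: [0.5358, 0.0241, 0.2484]
ee_rot: [0.32, 0.631, 0.319, -0.631]
contact_force: [3.2, 2.4, -8.3]
width: 0.012
```

arm_command(
  targets=[
    {"dp": [-0.0004, 0, 0], "turn": [0, 0, 0], "grip": -1},
  ],
)

```text
clock: 6.5
position: [0.5358, 0.0241, 0.2488]
ee_rot: [0.32, 0.631, 0.319, -0.631]
contact_force: [2.8, 1.9, -9.0]
width: 0.0121
```

arm_command(
  targets=[
    {"dp": [-0.0004, 0, 0], "turn": [0, 0, 0], "grip": -1},
  ],
)

```text
clock: 6.6
position: [0.5357, 0.0241, 0.2492]
ee_rot: [0.32, 0.631, 0.319, -0.631]
contact_force: [3.6, 2.5, -8.8]
width: 0.0122
```

arm_command(
  targets=[
    {"dp": [-0.0004, 0, 0], "turn": [0, 0, 0], "grip": -1},
  ],
)

```text
clock: 6.7
position: [0.5357, 0.0241, 0.2496]
ee_rot: [0.32, 0.631, 0.319, -0.631]
contact_force: [3.5, 1.6, -8.7]
width: 0.0122
```

arm_command(
  targets=[
    {"dp": [-0.0004, 0, 0], "turn": [0, 0, 0], "grip": -1},
  ],
)

```text
clock: 6.8
position: [0.5358, 0.0241, 0.25]
ee_rot: [0.32, 0.631, 0.319, -0.631]
contact_force: [3.5, 2.0, -8.3]
width: 0.0122
```

arm_command(
  targets=[
    {"dp": [-0.0004, 0, 0], "turn": [0, 0, 0], "grip": -1},
  ],
)

```text
clock: 6.9
position: [0.5357, 0.0241, 0.2504]
ee_rot: [0.32, 0.631, 0.319, -0.631]
contact_force: [3.5, 1.8, -9.4]
width: 0.0125
```

arm_command(
  targets=[
    {"dp": [-0.0004, 0, 0], "turn": [0, 0, 0], "grip": -1},
  ],
)

```text
clock: 7.0
position: [0.5357, 0.0241, 0.2508]
ee_rot: [0.32, 0.631, 0.319, -0.631]
contact_force: [3.1, 2.6, -8.6]
width: 0.0121
```

arm_command(
  targets=[
    {"dp": [-0.0004, 0, 0], "turn": [0, 0, 0], "grip": -1},
  ],
)

```text
clock: 7.1
position: [0.5357, 0.0241, 0.2511]
ee_rot: [0.32, 0.631, 0.319, -0.631]
contact_force: [4.2, 2.8, -10.8]
width: 0.0121
```

arm_command(
  targets=[
    {"dp": [-0.0001, 0, 0], "turn": [0, 0, 0], "grip": -1},
  ],
)

```text
clock: 7.2
position: [0.5357, 0.0241, 0.2511]
ee_rot: [-0.32, -0.631, -0.319, 0.631]
contact_force: [3.8, 1.7, -10.8]
width: 0.0124
```

```bash
python3 - <<'E'
from h import *
import cv2
im=manip.get_image("side");a=im[200:335,220:400,::-1];cv2.imwrite("pics/s5.png",cv2.resize(a,(800,600),interpolation=cv2.INTER_CUBIC))
plan([.536,.0240,.084],-36.3);print(manip.get_state()["moment"])
E
```

```text
clock 7.25 tcp [0.5357 0.0241 0.2511] gp [0.5357 0.0241 0.0961] q [-0.0848  0.3513  1.8138 -0.0001  0.9765  0.5483] w 0.012247194215991582 F [  4.2565   1.5898 -10.9542]
x [-0.0001 -0.0001 -1.    ] ydir -36.27323281252678
dp mm tool [12.1023  0.2711 -0.1061] turn deg [0.0268 0.0058 0.0012]
[ 0.3503 -0.9306  0.0063]
```

View pics/s5.png

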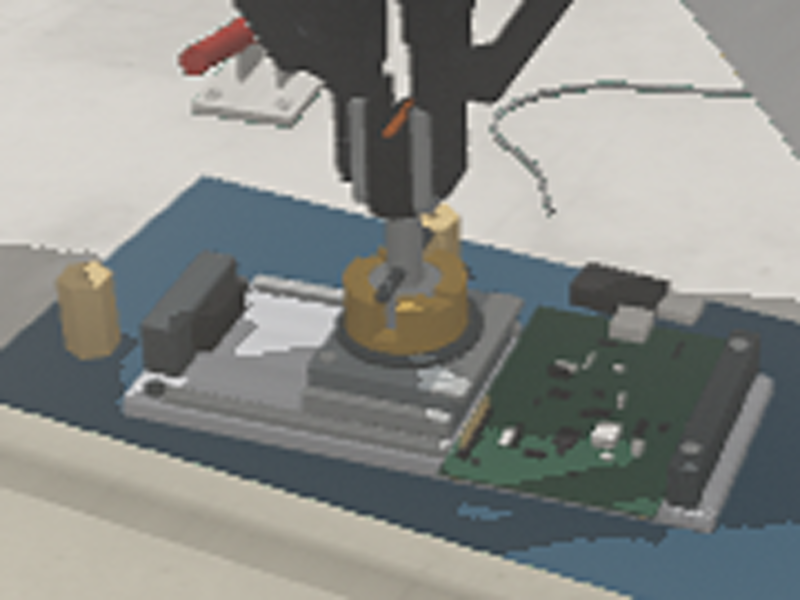

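The side view shows the cross pin (388,285) at or above the front rim. The force rose by about 2 N over the spring, so this may be the stop. One small step of 0.2 mm should confirm it.

arm_command(
  targets=[
    {"dp": [-0.0002, 0, 0], "turn": [0, 0, 0], "grip": -1},
    {"dp": [0, 0, 0], "turn": [0, 0, 0], "grip": -1},
  ],
)

```text
clock: 7.45
position: [0.5357, 0.0241, 0.2513]
ee_rot: [-0.32, -0.631, -0.32, 0.631]
contact_force: [5.2, 1.1, -11.8]
width: 0.0124
```

arm_command(
  targets=[
    {"dp": [-0.0002, 0, 0], "turn": [0, 0, 0], "grip": -1},
    {"dp": [0, 0, 0], "turn": [0, 0, 0], "grip": -1},
  ],
)

```text
clock: 7.65
position: [0.5357, 0.0241, 0.2514]
ee_rot: [-0.319, -0.631, -0.32, 0.631]
contact_force: [5.3, 3.4, -13.4]
width: 0.0122
```

The stop is confirmed, with about 4.5 N on it above the spring force. I'll ease down about 0.7 mm, which keeps the pin clear, then twist counter-clockwise.

arm_command(
  targets=[
    {"dp": [0.0004, 0, 0], "turn": [0, 0, 0], "grip": -1},
    {"dp": [0.0003, 0, 0], "turn": [0, 0, 0], "grip": -1},
    {"dp": [0, 0, 0], "turn": [-2, 0, 0], "grip": -1},
    {"dp": [0, 0, 0], "turn": [-2, 0, 0], "grip": -1},
    {"dp": [0, 0, 0], "turn": [0, 0, 0], "grip": -1},
  ],
)

```text
clock: 8.15
position: [0.5357, 0.0241, 0.2511]
ee_rot: [-0.341, -0.619, -0.341, 0.619]
contact_force: [3.8, 0.7, -10.7]
width: 0.012
```

```bash
python3 - <<'E'
from h import *
plan([.536,.0240,.084],23.7);print(manip.get_state()["moment"])
E
```

```text
clock 8.15 tcp [0.5357 0.0241 0.2511] gp [0.5357 0.0241 0.0961] q [-0.0848  0.3512  1.8139 -0.      0.9765  0.4786] w 0.012013112280700672 F [  3.7583   0.7319 -10.7111]
x [-0. -0. -1.] ydir -32.2773480973752
dp mm tool [12.139   0.3591 -0.0799] turn deg [-55.9773   0.0002   0.0011]
[ 0.4061 -0.8591  0.0455]
```

arm_command(
  targets=[
    {"dp": [0.0002, 0, 0], "turn": [-2, 0, 0], "grip": -1},
    {"dp": [0, 0, 0], "turn": [-2, 0, 0], "grip": -1},
    {"dp": [0, 0, 0], "turn": [0, 0, 0], "grip": -1},
  ],
)

```text
clock: 8.45
position: [0.5357, 0.0241, 0.251]
ee_rot: [0.363, 0.607, 0.363, -0.607]
contact_force: [3.7, 1.6, -10.5]
width: 0.0118
```

```bash
python3 - <<'E'
from h import *
plan([.536,.0240,.084],23.7);print(manip.get_state()["moment"])
E
```

```text
clock 8.45 tcp [0.5357 0.0241 0.251 ] gp [0.5357 0.0241 0.096 ] q [-0.0848  0.3513  1.8141  0.      0.9761  0.4094] w 0.011751716345896755 F [  3.7465   1.5979 -10.4832]
x [ 0.  0. -1.] ydir -28.317690617565134
dp mm tool [11.9927  0.3555 -0.0519] turn deg [-52.0177  -0.0006  -0.0024]
[ 0.4978 -0.787  -0.041 ]
```

Eight degrees in, with no twisting moment, so the knob turns freely. Continuing.

arm_command(
  targets=[
    {"dp": [0, 0, 0], "turn": [-4, 0, 0], "grip": -1},
    {"dp": [0, 0, 0], "turn": [-4, 0, 0], "grip": -1},
    {"dp": [0, 0, 0], "turn": [-4, 0, 0], "grip": -1},
    {"dp": [0, 0, 0], "turn": [-4, 0, 0], "grip": -1},
    {"dp": [0, 0, 0], "turn": [-4, 0, 0], "grip": -1},
    {"dp": [0, 0, 0], "turn": [-4, 0, 0], "grip": -1},
  ],
)

```text
clock: 9.05
position: [0.5356, 0.0242, 0.251]
ee_rot: [0.481, 0.518, 0.481, -0.518]
contact_force: [3.9, 2.5, -9.8]
width: 0.0123
```

arm_command(
  targets=[
    {"dp": [0, 0, 0], "turn": [-4, 0, 0], "grip": -1},
    {"dp": [0, 0, 0], "turn": [-4, 0, 0], "grip": -1},
    {"dp": [0, 0, 0], "turn": [-4, 0, 0], "grip": -1},
    {"dp": [0, 0, 0], "turn": [-4, 0, 0], "grip": -1},
    {"dp": [0, 0, 0], "turn": [-4, 0, 0], "grip": -1},
    {"dp": [0, 0, 0], "turn": [-4, 0, 0], "grip": -1},
    {"dp": [0, 0, 0], "turn": [-4, 0, 0], "grip": -1},
    {"dp": [0, 0, 0], "turn": [0, 0, 0], "grip": -1},
  ],
)

```text
clock: 9.85
position: [0.5356, 0.0242, 0.2509]
ee_rot: [0.592, 0.387, 0.592, -0.387]
contact_force: [3.9, 1.7, -9.8]
width: 0.0121
```

```bash
python3 - <<'E'
from h import *
import cv2
plan([.536,.0240,.084],23.7);print(manip.get_state()["moment"])
for n,sl in(("side",np.s_[200:335,220:400]),("wrist",np.s_[120:,60:580])):
  im=manip.get_image(n);a=im[sl][:,:,::-1];cv2.imwrite(f"pics/{n}6.png",cv2.resize(a,(800,600)if n=="side" else (780,540),interpolation=cv2.INTER_CUBIC))
E
```

```text
clock 9.85 tcp [0.5356 0.0242 0.2509] gp [0.5355 0.0243 0.0959] q [-0.0847  0.3513  1.8143  0.0004  0.9762 -0.4977] w 0.012085645974396292 F [ 3.9438  1.7096 -9.7786]
x [-0.0003  0.0004 -1.    ] ydir 23.6509932256904
dp mm tool [11.9335  0.3034  0.4065] turn deg [-0.049  -0.0248  0.0052]
[ 0.5925 -0.7951  0.0372]
```

View pics/side6.png

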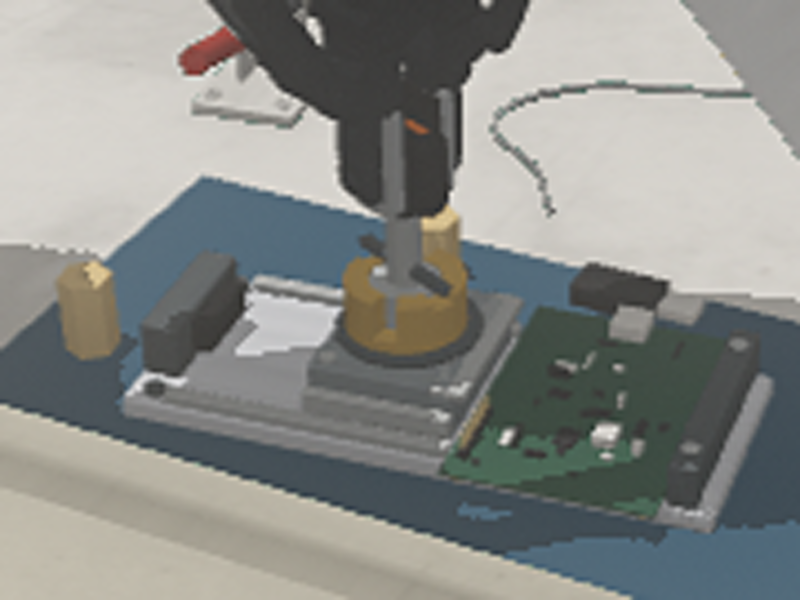

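View pics/wrist6.png

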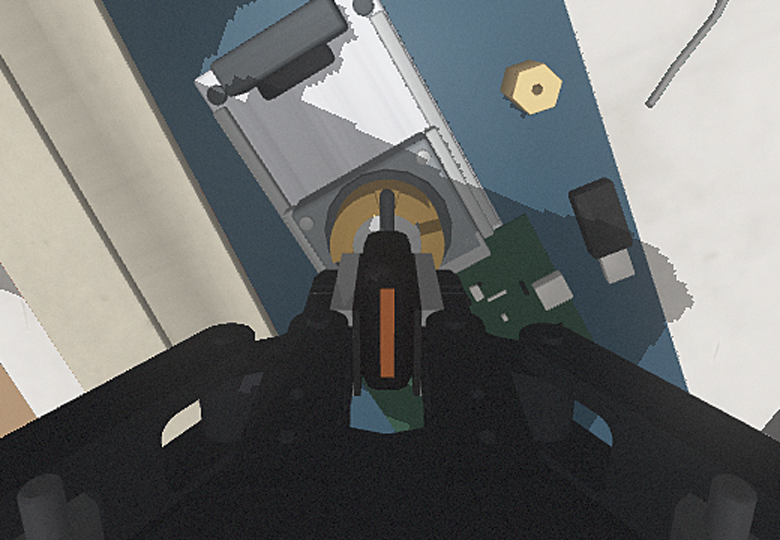

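The knob is turned 60°, with the pin above the rim and over the shallow notch (wrist view, 385,200). Next I'll lower it into the notch.

arm_command(
  targets=[
    {"dp": [0.001, 0, 0], "turn": [0, 0, 0], "grip": -1},
    {"dp": [0.001, 0, 0], "turn": [0, 0, 0], "grip": -1},
    {"dp": [0.0008, 0, 0], "turn": [0, 0, 0], "grip": -1},
    {"dp": [0, 0, 0], "turn": [0, 0, 0], "grip": -1},
  ],
)

```text
clock: 10.35
position: [0.5356, 0.0242, 0.2479]
ee_rot: [0.592, 0.387, 0.592, -0.387]
contact_force: [3.9, 3.4, -8.8]
width: 0.012
```

arm_command(
  targets=[
    {"dp": [0.0004, 0, 0], "turn": [0, 0, 0], "grip": -1},
    {"dp": [0, 0, 0], "turn": [0, 0, 0], "grip": -1},
  ],
)

```text
clock: 10.55
position: [0.5356, 0.0242, 0.2475]
ee_rot: [0.592, 0.387, 0.592, -0.387]
contact_force: [2.1, 2.9, -8.4]
width: 0.0121
```

arm_command(
  targets=[
    {"dp": [0.0004, 0, 0], "turn": [0, 0, 0], "grip": -1},
    {"dp": [0, 0, 0], "turn": [0, 0, 0], "grip": -1},
  ],
)

```text
clock: 10.75
position: [0.5356, 0.0242, 0.2471]
ee_rot: [0.592, 0.387, 0.592, -0.387]
contact_force: [1.0, 4.0, -7.8]
width: 0.012
```

arm_command(
  targets=[
    {"dp": [0.0004, 0, 0], "turn": [0, 0, 0], "grip": -1},
    {"dp": [0, 0, 0], "turn": [0, 0, 0], "grip": -1},
  ],
)

```text
clock: 10.95
position: [0.5356, 0.0241, 0.2467]
ee_rot: [0.592, 0.387, 0.592, -0.387]
contact_force: [3.2, 4.0, -7.4]
width: 0.0126
```

arm_command(
  targets=[
    {"dp": [0.0004, 0, 0], "turn": [0, 0, 0], "grip": -1},
    {"dp": [0, 0, 0], "turn": [0, 0, 0], "grip": -1},
  ],
)

```text
clock: 11.15
position: [0.5356, 0.0241, 0.2464]
ee_rot: [0.592, 0.387, 0.592, -0.387]
contact_force: [2.1, 3.5, -7.4]
width: 0.0121
```

arm_command(
  targets=[
    {"dp": [0.0004, 0, 0], "turn": [0, 0, 0], "grip": -1},
    {"dp": [0, 0, 0], "turn": [0, 0, 0], "grip": -1},
  ],
)

```text
clock: 11.35
position: [0.5356, 0.0241, 0.2462]
ee_rot: [0.592, 0.387, 0.592, -0.387]
contact_force: [2.0, 4.8, -5.6]
width: 0.0119
```

```bash
python3 - <<'E'
from h import *
import cv2
plan([.536,.0240,.084],23.7);print(manip.get_state()["moment"])
for n,sl in(("side",np.s_[200:335,220:400]),):
  im=manip.get_image(n);a=im[sl][:,:,::-1];cv2.imwrite(f"pics/{n}7.png",cv2.resize(a,(800,600),interpolation=cv2.INTER_CUBIC))
E
```

```text
clock 11.35 tcp [0.5356 0.0241 0.2462] gp [0.5356 0.0241 0.0912] q [-0.0848  0.357   1.82    0.      0.9647 -0.4989] w 0.011945882884026817 F [ 1.9735  4.8492 -5.5657]
x [-0.0001  0.     -1.    ] ydir 23.726159659901477
dp mm tool [7.1571 0.273  0.2651] turn deg [ 0.0262 -0.004   0.0056]
[ 0.8942 -0.3414  0.026 ]
```

View pics/side7.png

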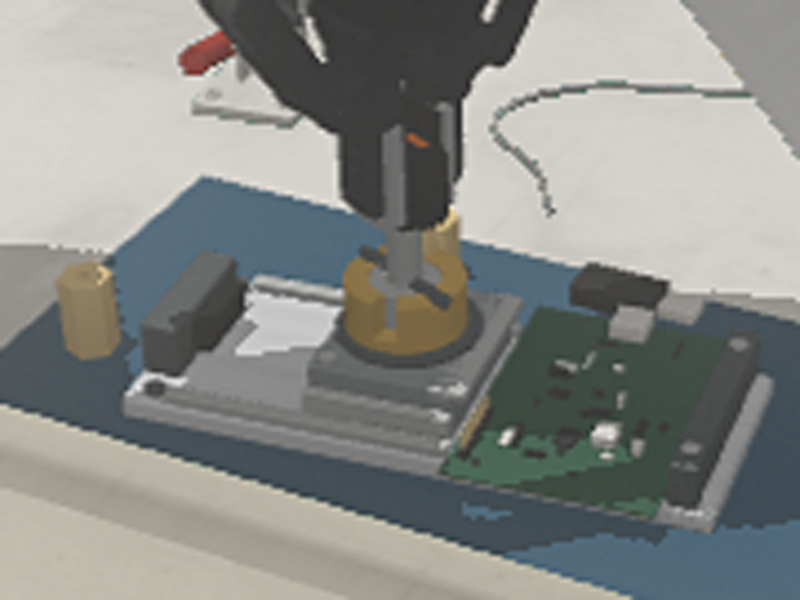

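The pin is in the notch and the pull is falling off. I'll go down a little more until the arm carries almost nothing.

arm_command(
  targets=[
    {"dp": [0.0003, 0, 0], "turn": [0, 0, 0], "grip": -1},
    {"dp": [0, 0, 0], "turn": [0, 0, 0], "grip": -1},
  ],
)

```text
clock: 11.6
position: [0.5357, 0.0241, 0.246]
ee_rot: [0.592, 0.387, 0.592, -0.387]
contact_force: [0.3, 4.8, -3.2]
width: 0.0123
```

arm_command(
  targets=[
    {"dp": [0.0003, 0, 0], "turn": [0, 0, 0], "grip": -1},
    {"dp": [0, 0, 0], "turn": [0, 0, 0], "grip": -1},
  ],
)

```text
clock: 11.8
position: [0.5357, 0.0241, 0.2458]
ee_rot: [0.592, 0.387, 0.592, -0.387]
contact_force: [0.1, 3.6, -0.9]
width: 0.0121
```

```bash
python3 - <<'E'
from h import *
plan([.536,.0240,.084],23.7);print(manip.get_state()["moment"])
E
```

```text
clock 11.8 tcp [0.5357 0.0241 0.2458] gp [0.5357 0.0241 0.0908] q [-0.0848  0.3574  1.8205 -0.      0.9635 -0.4989] w 0.012061298077717632 F [ 0.1012  3.638  -0.9281]
x [ 0.0002 -0.     -1.    ] ydir 23.72347527878069
dp mm tool [6.7832 0.2433 0.2202] turn deg [ 0.0235  0.0069 -0.0106]
[ 1.0207 -0.1237  0.0817]
```

Seated: vertical force is about -1 N with the pin parked. Now I'll slide along the fixture's +y, which is (0,-0.5,-0.866) in tool axes.

arm_command(
  targets=[
    {"dp": [0, -0.0005, -0.00087], "turn": [0, 0, 0], "grip": -1},
    {"dp": [0, -0.0005, -0.00087], "turn": [0, 0, 0], "grip": -1},
    {"dp": [0, -0.0005, -0.00087], "turn": [0, 0, 0], "grip": -1},
    {"dp": [0, -0.0005, -0.00087], "turn": [0, 0, 0], "grip": -1},
  ],
)

```text
clock: 12.2
position: [0.5334, 0.0259, 0.2458]
ee_rot: [0.593, 0.387, 0.591, -0.386]
contact_force: [4.1, 0.2, -1.1]
width: 0.0121
```

```bash
cat >> h.py <<'E'
def sl():
    s=manip.get_state();a=np.radians(143.7);e=np.array([np.cos(a),np.sin(a)]);n=np.array([-e[1],e[0]])
    d=s["position"][:2]-np.array([.5357,.0241]);F=s["contact_force"]
    print("t",s["clock"],"slid mm",d@e*1e3,"side",d@n*1e3,"Falong",F[:2]@e,"Fside",F[:2]@n,"Fz",F[2],"z",s["position"][2],"M",s["moment"],"w",s["width"])
E
python3 - <<'E'
from h import *
sl()
E
```

```text
t 12.2 slid mm 2.960825607520028 side -0.08270972348119167 Falong -3.230389316560621 Fside -2.60248935856453 Fz -1.0869620859075595 z 0.245846309738075 M [ 0.1772 -0.7423  0.0057] w 0.012057466110196336
```

Sliding at about 3 N. Continuing.

arm_command(
  targets=[
    {"dp": [0, -0.001, -0.0017], "turn": [0, 0, 0], "grip": -1},
    {"dp": [0, -0.001, -0.0017], "turn": [0, 0, 0], "grip": -1},
    {"dp": [0, -0.001, -0.0017], "turn": [0, 0, 0], "grip": -1},
    {"dp": [0, -0.001, -0.0017], "turn": [0, 0, 0], "grip": -1},
    {"dp": [0, -0.001, -0.0017], "turn": [0, 0, 0], "grip": -1},
    {"dp": [0, -0.001, -0.0017], "turn": [0, 0, 0], "grip": -1},
    {"dp": [0, -0.001, -0.0017], "turn": [0, 0, 0], "grip": -1},
  ],
)

```text
clock: 12.9
position: [0.5213, 0.0347, 0.2456]
ee_rot: [0.592, 0.387, 0.592, -0.386]
contact_force: [3.5, 0.5, 1.7]
width: 0.0119
```

```bash
python3 - <<'E'
from h import *
sl()
E
```

```text
t 12.9 slid mm 17.83286053140415 side -0.025062428702957343 Falong -2.525060731327068 Fside -2.4340252796760082 Fz 1.7323872149050055 z 0.2456474260563211 M [ 0.2967 -0.8336 -0.0261] w 0.011904770656488099
```

arm_command(
  targets=[
    {"dp": [0, -0.001, -0.0017], "turn": [0, 0, 0], "grip": -1},
    {"dp": [0, -0.001, -0.0017], "turn": [0, 0, 0], "grip": -1},
    {"dp": [0, -0.001, -0.0017], "turn": [0, 0, 0], "grip": -1},
    {"dp": [0, -0.001, -0.0017], "turn": [0, 0, 0], "grip": -1},
    {"dp": [0, -0.001, -0.0017], "turn": [0, 0, 0], "grip": -1},
    {"dp": [0, -0.001, -0.0017], "turn": [0, 0, 0], "grip": -1},
    {"dp": [0, -0.001, -0.0017], "turn": [0, 0, 0], "grip": -1},
  ],
)

```text
clock: 13.6
position: [0.5102, 0.0428, 0.2455]
ee_rot: [0.592, 0.387, 0.592, -0.386]
contact_force: [5.2, 1.5, 2.7]
width: 0.0121
```

arm_command(
  targets=[
    {"dp": [0, -0.0005, -0.0009], "turn": [0, 0, 0], "grip": -1},
    {"dp": [0, -0.0005, -0.0009], "turn": [0, 0, 0], "grip": -1},
    {"dp": [0, -0.0005, -0.0009], "turn": [0, 0, 0], "grip": -1},
    {"dp": [0, 0, 0], "turn": [0, 0, 0], "grip": -1},
  ],
)

```text
clock: 14.0
position: [0.5076, 0.0447, 0.2455]
ee_rot: [0.592, 0.387, 0.592, -0.386]
contact_force: [4.5, 2.4, 4.0]
width: 0.0118
```

```bash
python3 - <<'E'
from h import *
sl()
E
```

```text
t 14.0 slid mm 34.82598925499663 side 0.07116540545622348 Falong -2.2089384323239045 Fside -4.578538928666621 Fz 4.010399598212024 z 0.24548742055003547 M [ 0.589  -0.9347 -0.0088] w 0.011822511211925159
```

arm_command(
  targets=[
    {"dp": [-0.0003, -0.0005, -0.0009], "turn": [0, 0, 0], "grip": -1},
    {"dp": [0, -0.0005, -0.0009], "turn": [0, 0, 0], "grip": -1},
    {"dp": [0, -0.0005, -0.0009], "turn": [0, 0, 0], "grip": -1},
    {"dp": [0, -0.0004, -0.0007], "turn": [0, 0, 0], "grip": -1},
    {"dp": [0, 0, 0], "turn": [0, 0, 0], "grip": -1},
  ],
)

```text
clock: 14.5
position: [0.5045, 0.047, 0.2455]
ee_rot: [0.592, 0.387, 0.592, -0.387]
contact_force: [5.5, 2.8, 3.3]
width: 0.012
```

```bash
python3 - <<'E'
from h import *
sl()
E
```

```text
t 14.5 slid mm 38.71034681306993 side 0.04998538745543746 Falong -2.8208616526362715 Fside -5.528759963389274 Fz 3.3137702578133603 z 0.24554030027644122 M [ 0.626  -1.0185  0.0223] w 0.012021256847453692
```

arm_command(
  targets=[
    {"dp": [-0.0002, 0.0001, -0.0006], "turn": [0, 0, 0], "grip": -1},
    {"dp": [0, -0.0001, -0.0006], "turn": [0, 0, 0], "grip": -1},
    {"dp": [0, 0, 0], "turn": [0, 0, 0], "grip": -1},
  ],
)

```text
clock: 14.8
position: [0.5037, 0.0479, 0.2456]
ee_rot: [0.592, 0.386, 0.592, -0.387]
contact_force: [3.7, 1.9, 1.3]
width: 0.0123
```

```bash
python3 - <<'E'
from h import *
sl()
E
```

```text
t 14.8 slid mm 39.85992654713667 side -0.24784827695856973 Falong -1.8277682909585016 Fside -3.761561015684281 Fz 1.3181658957470033 z 0.24560599330096552 M [ 0.4049 -0.8954 -0.0461] w 0.01231315091653661
```

arm_command(
  targets=[
    {"dp": [0, -0.0003, -0.0005], "turn": [0, 0, 0], "grip": -1},
    {"dp": [0, 0, 0], "turn": [0, 0, 0], "grip": -1},
  ],
)

```text
clock: 15.0
position: [0.5033, 0.0482, 0.2457]
ee_rot: [0.592, 0.386, 0.592, -0.387]
contact_force: [3.5, 1.1, 1.1]
width: 0.0123
```

```bash
python3 - <<'E'
from h import *
sl()
E
```

```text
t 15.0 slid mm 40.350455616198786 side -0.24162225115898628 Falong -2.1970987501565404 Fside -2.944531202122601 Fz 1.0582145785749943 z 0.2456727193351989 M [ 0.3488 -0.8334 -0.0021] w 0.01229530549927603
```

arm_command(
  targets=[
    {"dp": [0, -0.0003, -0.0005], "turn": [0, 0, 0], "grip": -1},
    {"dp": [0, 0, 0], "turn": [0, 0, 0], "grip": -1},
  ],
)

```text
clock: 15.2
position: [0.503, 0.0484, 0.2457]
ee_rot: [0.592, 0.386, 0.592, -0.387]
contact_force: [4.4, -0.3, 0.9]
width: 0.0124
```

```bash
python3 - <<'E'
from h import *
sl()
E
```

```text
t 15.2 slid mm 40.72103668330299 side -0.24505725633681621 Falong -3.786259099523094 Fside -2.3550610035304476 Fz 0.8646119591616119 z 0.24573995397656379 M [ 0.0912 -0.924  -0.0223] w 0.012372810650004937
```

arm_command(
  targets=[
    {"dp": [0, -0.0003, -0.0005], "turn": [0, 0, 0], "grip": -1},
    {"dp": [0, 0, 0], "turn": [0, 0, 0], "grip": -1},
  ],
)

```text
clock: 15.4
position: [0.5028, 0.0486, 0.2458]
ee_rot: [0.593, 0.386, 0.592, -0.387]
contact_force: [4.5, -1.5, -0.4]
width: 0.012
```

```bash
python3 - <<'E'
from h import *
sl()
E
```

```text
t 15.4 slid mm 41.063016328981405 side -0.2865109938842558 Falong -4.493845736292693 Fside -1.4786313923309367 Fz -0.4070288650812842 z 0.24581077093166392 M [-0.0914 -1.0652 -0.0207] w 0.012001452927094702
```

arm_command(
  targets=[
    {"dp": [0, -0.0003, -0.0005], "turn": [0, 0, 0], "grip": -1},
    {"dp": [0, 0, 0], "turn": [0, 0, 0], "grip": -1},
  ],
)

```text
clock: 15.6
position: [0.5025, 0.0488, 0.2459]
ee_rot: [0.593, 0.386, 0.592, -0.387]
contact_force: [5.5, -2.2, -1.5]
width: 0.0119
```

```bash
python3 - <<'E'
from h import *
import cv2
sl()
for n,sl_ in(("side",np.s_[200:335,220:400]),):
  im=manip.get_image(n);a=im[sl_][:,:,::-1];cv2.imwrite(f"pics/{n}8.png",cv2.resize(a,(800,600),interpolation=cv2.INTER_CUBIC))
E
```

```text
t 15.6 slid mm 41.408951075713645 side -0.2716228556394875 Falong -5.723663773204303 Fside -1.5326884493022974 Fz -1.5148427075387112 z 0.24585419523620783 M [-0.2045 -1.0856 -0.0596] w 0.011943874218030419
```

View pics/side8.png

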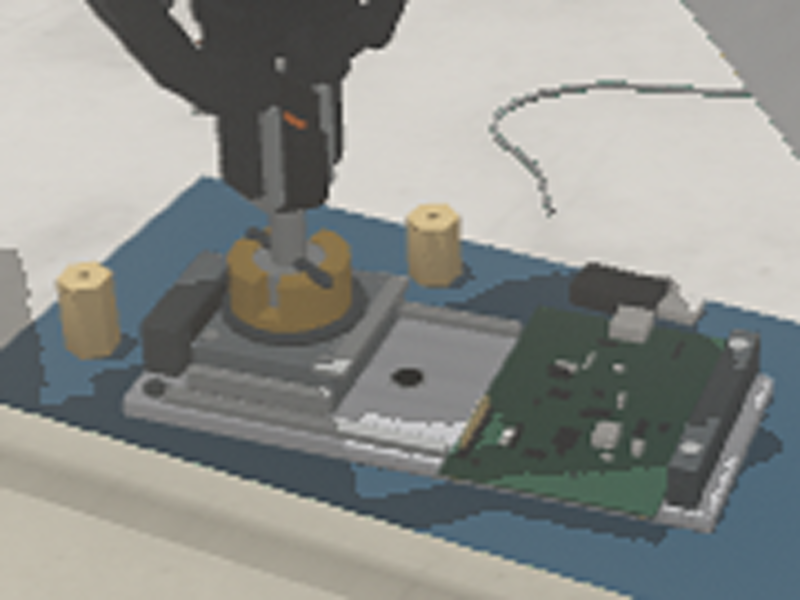

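The stop is against the buffer and the along-force is climbing (2.2, then 5.7 N). The hole is visible at (407,377) and the pin is still in its notch. Now I'll unload slightly and let go.

arm_command(
  targets=[
    {"dp": [0.0002, 0.0001, 0.0002], "turn": [0, 0, 0], "grip": -1},
    {"dp": [0, 0, 0], "turn": [0, 0, 0], "grip": -0.6},
    {"dp": [0, 0, 0], "turn": [0, 0, 0], "grip": -0.4},
    {"dp": [0, 0, 0], "turn": [0, 0, 0], "grip": -0.2},
    {"dp": [0, 0, 0], "turn": [0, 0, 0], "grip": -0.1},
  ],
  grip_force=20,
)

```text
clock: 16.15
position: [0.5014, 0.0492, 0.2453]
ee_rot: [0.591, 0.386, 0.593, -0.387]
contact_force: [-0.1, 0.0, 0.1]
width: 0.0383
```

```bash
python3 - <<'E'
from h import *
import cv2
sl()
for n,sl_ in(("side",np.s_[200:335,220:400]),("wrist",np.s_[120:,60:580])):
  im=manip.get_image(n);a=im[sl_][:,:,::-1];cv2.imwrite(f"pics/{n}9.png",cv2.resize(a,(800,600)if n=="side" else (780,540),interpolation=cv2.INTER_CUBIC))
E
```

```text
t 16.15 slid mm 42.49888549928554 side 0.049519842628034404 Falong 0.10521441482149163 Fside 0.06031145591578613 Fz 0.08283177175617526 z 0.24526963752808412 M [-0.0057 -0.0447  0.0213] w 0.03831312250333092
```

View pics/side9.png

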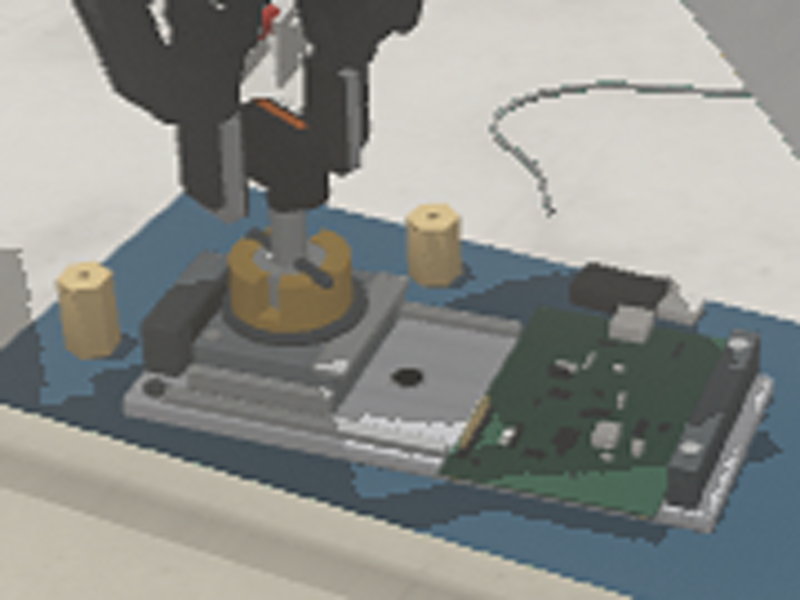

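View pics/wrist9.png

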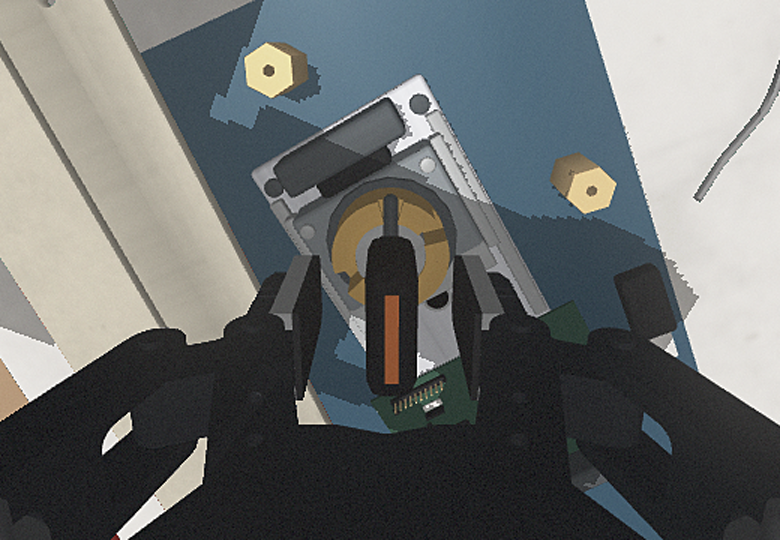

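The fingers are clear of the knob on both sides. It stays up with the pin in the notch, and the block touches the buffer. Now I'll retreat upward.

arm_command(
  targets=[
    {"dp": [-0.005, 0, 0], "turn": [0, 0, 0], "grip": 0.1},
    {"dp": [-0.015, 0, 0], "turn": [0, 0, 0], "grip": 0.1},
    {"dp": [-0.02, 0, 0], "turn": [0, 0, 0], "grip": 0.1},
    {"dp": [-0.03, 0, 0], "turn": [0, 0, 0], "grip": 0.1},
    {"dp": [-0.03, 0, 0], "turn": [0, 0, 0], "grip": 0.1},
    {"dp": [-0.02, 0, 0], "turn": [0, 0, 0], "grip": 0.1},
    {"dp": [-0.01, 0, 0], "turn": [0, 0, 0], "grip": 0.1},
    {"dp": [0, 0, 0], "turn": [0, 0, 0], "grip": 0.1},
  ],
)

```text
clock: 17.05
position: [0.5025, 0.0492, 0.3771]
ee_rot: [0.593, 0.387, 0.591, -0.386]
contact_force: [0.2, -0.0, -1.3]
width: 0.0469
```

```bash
python3 - <<'E'
from h import *
import cv2
sl()
for n,sl_ in(("side",np.s_[200:335,220:400]),("wrist",np.s_[80:440,60:580])):
  c=manip.calibration(n)
  im=manip.get_image(n);a=im[sl_][:,:,::-1];cv2.imwrite(f"pics/{n}10.png",cv2.resize(a,(800,600)if n=="side" else (780,540),interpolation=cv2.INTER_CUBIC))
E
```

```text
t 17.05 slid mm 41.57684303965465 side -0.5616318769495584 Falong -0.16137867550909354 Fside -0.11466490063055307 Fz -1.3226266580846557 z 0.37709959317900066 M [-0.0571  0.0242 -0.0266] w 0.04686025286218089
```

View pics/side10.png

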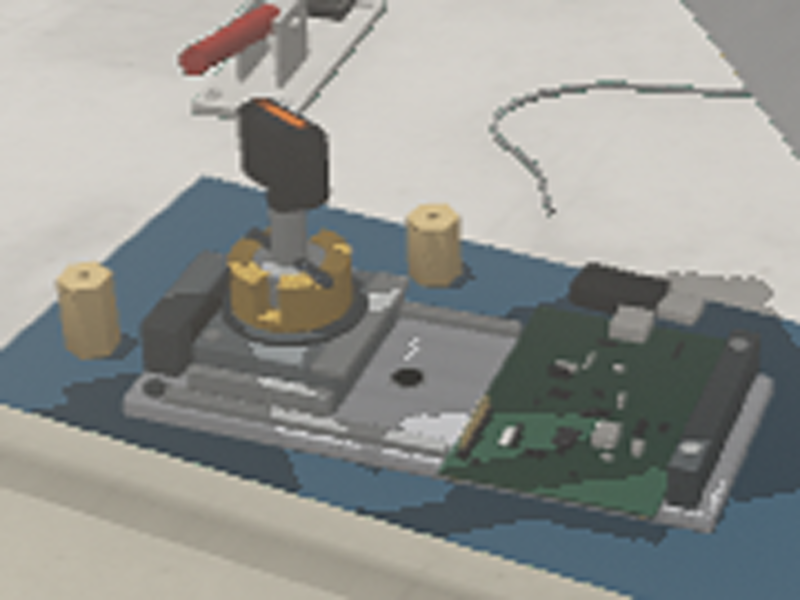

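View pics/wrist10.png

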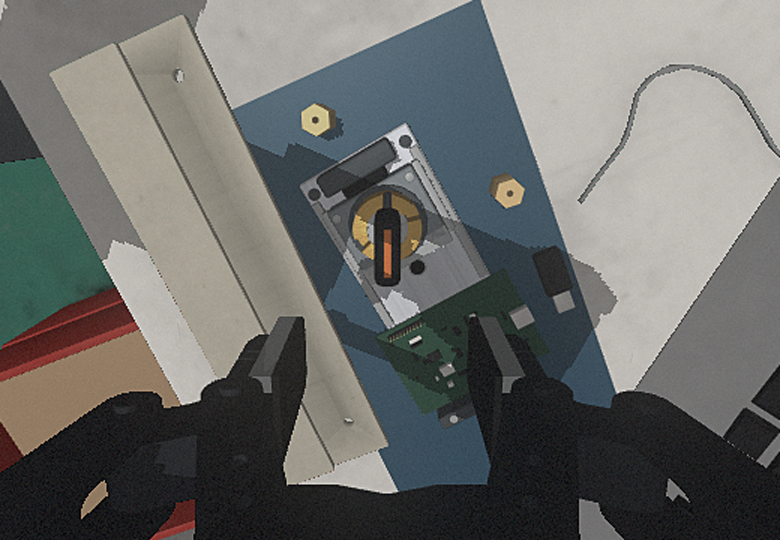

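Knob parked up, stop at the buffer, and board and small parts at the same pixels as before. Handing in.

```bash
python3 - <<'E'
from rig import manip
print(manip.sign_off())
E
```

```text
the job is handed in; nothing more can be done
None
```

The fixture is open and the job is handed in at about 17 s of robot time; hand-in reported no verdict.

- **Pull:** I lifted the knob in small steps to its stop, at roughly 14 mm. The stop showed as the pull rising from about 9 N to 13.4 N, so roughly 4.5 N was on the stop itself.
- **Twist:** I eased off slightly, then turned the knob 60° counter-clockwise with almost no twisting moment. I lowered it into the rest notch until the arm carried about 1 N.
- **Slide:** The stop moved along the fixture at about 3 N. I stopped once the buffer was felt, with the along-force at 5.7 N and about 41 mm of travel measured at the tool. I then let go and rose clear.

**Last checks:** The side and wrist pictures taken after letting go show the knob staying up with its pin in the notch and the block against the buffer. The board, spacers and data stick look unmoved; I judged that by eye. The wrist force was near zero.

**What went wrong or disagreed:**
- The first move was sent in mm instead of m. The 50 mm per-row limit clamped it, and it happened in free air far from the fixture.
- During the slide, side and downward forces crept up to about 5.5 N and 4 N, and I trimmed them out.
- The buffer was felt slightly past the nominal 40 mm, at about 40.5 mm by the tool reading. That is within the slack of the grip and arm.

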